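Hold the filter cover on the suction pump while it is clipped

TASK

I have put a new filter in the suction pump on the counter: be my third hand. Pick up the white louvred filter cover by its sides, bring it upright and square over the filter opening in the pump's front, centred so that it covers the black foam seal all round, and press it straight onto the foam with a steady push of about 10 newtons, squeezing the foam without crushing it flat. Keep that push for at least three seconds, leave the other things on the counter alone, and finish still holding the cover there, pressed on the seal, for me to turn the clips.

Things in the scene. Friction and masses are not known exactly. Their poses are not given: they have to be found in the camera images.
- pump: Fixed pump: white housing 200 deep (x) x 320 wide (y) x 185 mm high; behind it jars 214 mm high, to 345 mm behind the front face; on top a handle to 228 mm. z up, +x level into the housing, square to its front face; origin on the counter, in the plane of that face, below the filter opening's middle. Steel clips 18 mm proud of the face, 43 to 57 mm either side of that middle, 71 to 98 mm up.
- seal_face (a point): Middle of the outer face of the black foam seal on the pump's front: a rectangular ring 52 wide (y) x 108 mm high, sides 9 mm wide, around the filter opening. Free, it stands 12 mm proud of the face (pump x = -12 mm); its middle is 120 mm above the counter. Axes as the pump's; it moves along +x as the foam is squeezed.
- seal (a joint): How far the foam seal is squeezed, in m: 0 free, at most 0.0105. It is springy, 2.5 N per mm (10 N squeezes it 4 mm).
- cover_center (a point): Centre of the loose white plastic cover (about 0.2 kg), 120 mm tall, upright on the counter. z up, +x out of its flat back, which goes on the seal; louvres face -x. Back plate 68 wide (y) x 120 x 6 mm, its back 23 mm from the centre along +x; in front of it a body 56 wide with parallel sides to grip, 40 deep, centred 3 mm towards -x. Fitted: axes as the pump's, centre 120 mm up.
- cover_back (a point): Middle of the cover's flat back face, 60 mm above its lower end; same axes as the cover. This face goes onto the foam, its middle on the seal's middle.
- used_filter: Old filter element, grey with brown pleats, 98 x 44 x 22 mm, lying flat on the counter; leave alone. Origin: centre of its underside.
- sanitiser: Clear bottle with a blue label, 56 mm across and 135 mm high; leave alone. Origin: centre of its underside.
- tray: White ampoule tray with compartments and vials, 150 x 260 x 55 mm; leave alone. Origin: centre of its underside.
- sharps_bin: Yellow sharps bin, 112 mm across and 142 mm high; leave alone. Origin: centre of its underside.
Things that resemble listed ones, but are neither listed nor needed, are in the scene too. Leave any purple look-alike of the part that bears cover_center alone.

How it is judged:
By the outcome, as a careful person would: the job done as asked, in the order asked, and still so for the second after the job is handed in, while the arm keeps its last pose, push and grip.
It also fails if it takes over 54 s, if anything falls off the work surface, if the arm or the gripper's body presses on something with over 40 N, if the wrist force passes 120 N, or if a joint passes its speed limit or range.

ROBOT

A 6-joint arm with a two-finger parallel gripper is mounted at the origin on the work surface. World frame = base frame: x ahead of the robot, y to its left, z up, the work surface at z = 0. Lengths are in m, angles in rad, forces in N, time in s.
With the tool pointing down it reaches from about 0.35 to 0.975 m from the base axis. Payload 7.1 kg.
Tool frame: the origin (TCP) lies between the finger pads; the fingertips stand 8 mm ahead of it and the grasp point (between the pads) lies 11 mm behind it; z points along the fingers, y is the direction in which the jaws open and shut (so a half turn about z gives the same grasp; the last joint's range is limited). The gripper opens to 88 mm and grips with 3 to 60 N. Pads are 20 mm wide; open, the fingers measure 115 mm over their backs; the gripper's body (75 mm by 178 mm) begins 61 mm behind the grasp point.
Start: joints at [1.217, 0.423, 1.63, -0, 1.089, -0.019], TCP at [0.205, 0.59, 0.203] pointing down, gripper open.
Joint ranges: [-3, 3], [-0.9, 2.11], [0.09, 2.58], [-1.31, 4.45], [0.11, 2.69], [-2.54, 2.54]. Speed limits (rad/s): [2.39, 2.39, 3.01, 3.14, 3.14, 3.14].

INTERFACE

Orientations are given as a rotation vector (axis times angle).
In Python, from plant import r gives the robot as it stands.
- The arm moves only by the shell command python3 -m jog 'ROWS' [OPENING]. ROWS is a JSON object of lists of equal length, an entry for each row: "delta_pos": the shift along the tool's x, y, z in cm, a list of three; "angular": the turn, a rotation vector about the tool's x, y, z in degrees, a list of three. In form: {"delta_pos": [[dx, dy, dz], ...], "angular": [[wx, wy, wz], ...]}. A call has 1 to 5 rows; each row shifts and turns the commanded pose from where the row before left it, along the tool's axes as they then stand; what a row does not reach is not made up. A row lasts 1/12 s, in which the tool goes at most 41.7 mm and 7.16 degrees, less where a joint would pass 70% of its speed; a pose out of reach is approached as far as the arm can. A call with a gripper value outside its range is refused whole. OPENING is the finger opening in cm, from 0 to 8.78, set as the call begins (- or left out, the last holds). The fingers move at their own pace and stop on an object; the grip force is fixed at half the most. Time passes only in rows, so rows that do not move let the fingers close. It gives the time, the measured TCP pose, the force and the opening at its end, in the units of the state.
- r.observe(): the state, without advancing time (a new reading comes with each control period).
- r.grab_frame(name): name is "scene" or "side" or "wrist"; returns a dict with "img" (384x512x3 uint8, blue, green, red), "K" (3x3 intrinsics, pixels), "k1" (the pictures are not rectified: a ray, as slopes to the right and down, at radius r is drawn at 1 + k1 r^2 times it, then the intrinsics apply), "rvec" (rotation vector, rad) and "tvec" (3), from world to camera coordinates, as OpenCV has them. Camera axes: x right, y down, z forward; pixel columns grow to the right and rows downward; lengths in m; the calibration is good to about 2 mm. A picture is of the moment at which its call begins. There is no depth.
- r.job_done(): hands the job in, once; it reports no verdict.
The state is a dict: "t": time; "q": joint angles; "dq": joint speeds; "tau": joint torques, N m; "ee_pos": TCP position; "tool_rot": TCP orientation; "contact_force": force on the tool from outside, world axes, zero at the start; "ft_torque": the same for the moment, N m; "opening": finger opening in m.
Only numpy, scipy, OpenCV 4.12 (cv2) and the standard library are available. Lean on these libraries where they do the work, as an engineer would, in place of code of your own. Each camera call takes 0.05 s, during which the arm holds its last target. There are 200 camera calls.

## Working session

There is one attempt and no reset: what is moved stays moved. The work goes in short steps, Python scripts to look and compute and a shell command to move; the robot and the scene stay as the last step left them, time stands still between calls to the robot, and variables do not carry over. Pictures are saved under pics/ and viewed, about 8 in all and at most 12, crops included, and the job is handed in when it is done.

```bash
ls; mkdir -p pics
cat > h.py <<'E'
import numpy as np, cv2, pickle
from plant import r
def grab(n,tag):
    f=r.grab_frame(n); pickle.dump(f,open(f'pics/{tag}.pkl','wb')); cv2.imwrite(f'pics/{tag}.png',f['img']); return f
def load(tag): return pickle.load(open(f'pics/{tag}.pkl','rb'))
def ray(f,uv):
    K=np.array(f['K']); k1=f['k1']
    p=cv2.undistortPoints(np.array([[uv]],float),K,np.array([k1,0,0,0.]))[0,0]
    R=cv2.Rodrigues(np.array(f['rvec'],float))[0]; t=np.array(f['tvec'],float).ravel()
    d=R.T@np.array([p[0],p[1],1]); return -R.T@t, d/np.linalg.norm(d)
def onz(f,uv,z):
    c,d=ray(f,uv); return c+d*(z-c[2])/d[2]
def proj(f,P):
    return cv2.projectPoints(np.array(P,float).reshape(-1,1,3),np.array(f['rvec'],float),np.array(f['tvec'],float),np.array(f['K'],float),np.array([f['k1'],0,0,0.]))[0].reshape(-1,2)
def tri(fs,uvs):
    A=np.zeros((3,3));b=np.zeros(3)
    for f,uv in zip(fs,uvs):
        c,d=ray(f,uv);M=np.eye(3)-np.outer(d,d);A+=M;b+=M@c
    return np.linalg.solve(A,b)
E
python3 - <<'E'
from h import *
o=r.observe(); print(o)
a=grab('scene','s0');b=grab('side','d0')
c=grab('wrist','w0')
for f in (a,b,c): print(f['K'],f['k1'],ray(f,(256,192)))
E
```

```text
pics
{'t': 0.0, 'q': array([ 1.21700596e+00,  4.23817161e-01,  1.63069330e+00,  1.60639675e-06,
        1.08863432e+00, -1.89943461e-02]), 'dq': array([ 0.0004981 , -0.00078935,  0.00138453,  0.00127979, -0.00012333,
       -0.00063517]), 'tau': array([-1.10322026e-04, -5.44621825e+01, -2.73658723e+01,  6.45474158e-02,
        2.28841428e-02, -1.20419559e-04]), 'ee_pos': array([0.20512434, 0.58974515, 0.20261523]), 'tool_rot': array([-5.23396525e-01, -3.09739226e+00,  2.39520136e-03]), 'contact_force': array([-0.24733762, -1.16344057,  0.91409536]), 'ft_torque': array([ 0.06477641, -0.01515428, -0.0263144 ]), 'opening': 0.08760286031992652}
[[380.42301354   0.         249.94749796]
 [  0.         380.42301354 187.07177661]
 [  0.           0.           1.        ]] -0.07120894576620805 (array([ 0.87850109, -0.27601657,  0.95327664]), array([-0.2673872 ,  0.44865608, -0.85276714]))
[[359.69311877   0.         253.56312472]
 [  0.         359.69311877 189.68888691]
 [  0.           0.           1.        ]] -0.03510681941034483 (array([0.4865842 , 0.67080496, 0.68641389]), array([ 0.12634842, -0.64170473, -0.75647282]))
[[293.53026031   0.         256.36903812]
 [  0.         293.53026031 196.95196938]
 [  0.           0.           1.        ]] -0.07116457170765839 (array([0.1369067 , 0.61417111, 0.38354077]), array([ 0.23625649, -0.08414778, -0.9680403 ]))
```

View pics/s0.png

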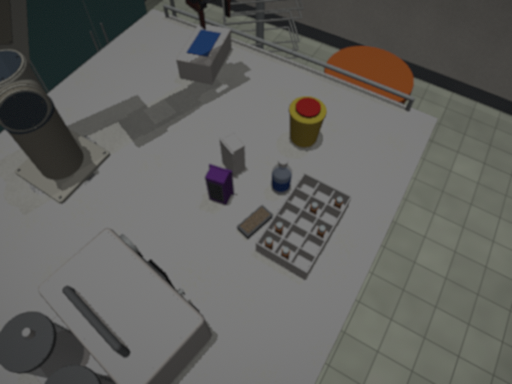

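View pics/d0.png

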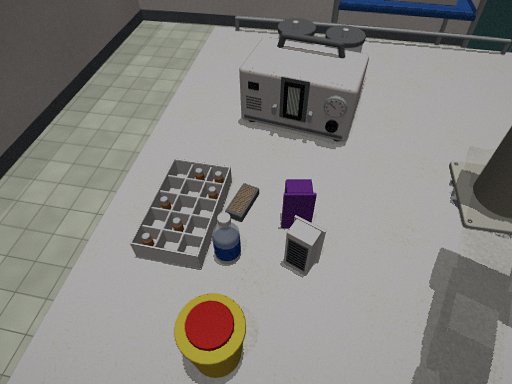

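The scene view shows the white cover at (233,150), its purple look-alike at (220,184) and the pump at (130,310). The side view has the white cover at (303,246), the purple one at (298,203), the seal at (293,100), the bottle at (227,240) and the tray at (185,210). The candidates for the cover are white (303,246) and purple (298,203); by the description I choose the white one, and check it in a close crop.

Run:
```python
from h import *
b=load('d0')['img'];a=load('s0')['img']
g=lambda i:np.clip((i/255.)**.6*255,0,255).astype('uint8')
A=cv2.resize(g(b[210:280,275:335]),None,fx=6.6,fy=6.6,interpolation=2)
B=cv2.resize(g(a[125:180,205:255]),None,fx=8,fy=8,interpolation=2)
C=np.zeros((462,800,3),'uint8');C[:A.shape[0],:A.shape[1]]=A[:462];C[:B.shape[0],400:400+B.shape[1]]=B[:462]
cv2.imwrite('pics/c1.png',C);print(A.shape,B.shape)
P=cv2.resize(g(b[35:145,235:375]),None,fx=5.7,fy=5.4,interpolation=2)
cv2.imwrite('pics/c2.png',P);print(P.shape)
```

```text
(462, 396, 3) (440, 400, 3)
(594, 798, 3)
```

View pics/c1.png

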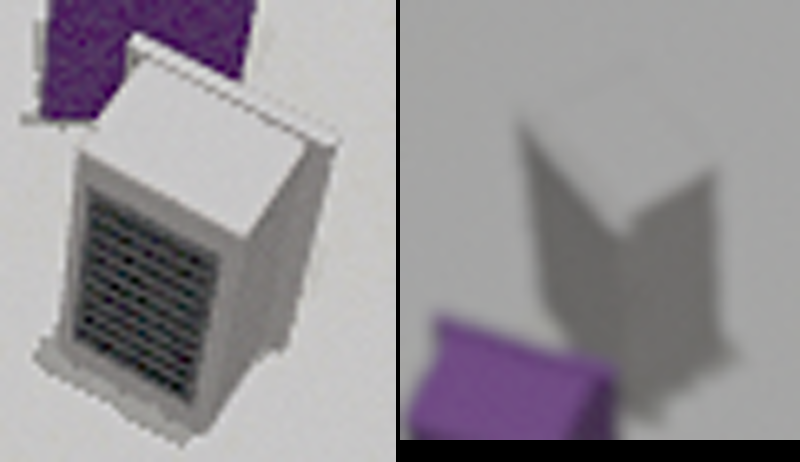

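View pics/c2.png

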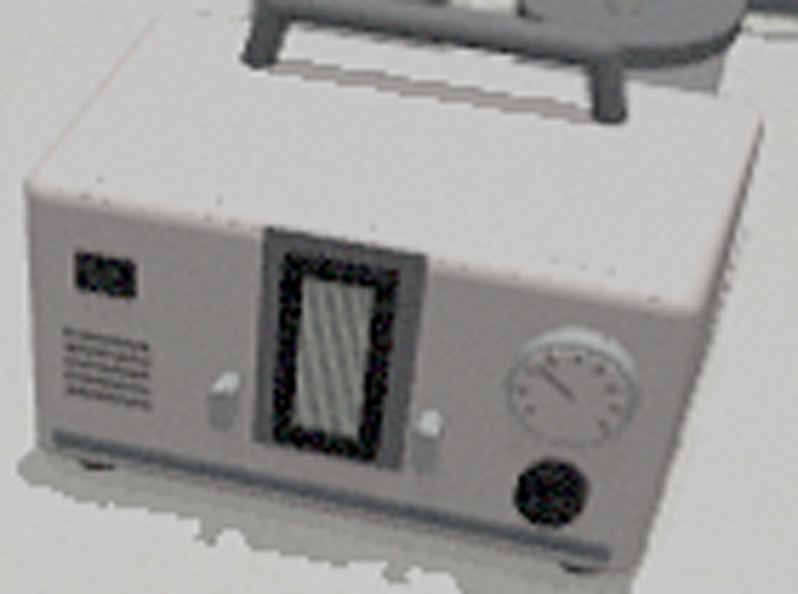

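Left crop: the white cover with louvres facing the side camera and its wider back plate behind. Top corners: plate (135,38) and (335,140), body front (80,152) and (240,238). Right crop: seal outer corners (285,250), (398,268), (378,460), (272,440), clips on each side, and the front top edge from (30,185) to (700,310).

Run:
```python
from h import *
f=load('d0')
for n,(u,v) in dict(pl=(135,38),pr=(337,140),fl=(80,152),fr=(240,238),).items(): print(n,onz(f,(275+u/6.6-.4,210+v/6.6-.4),.12)) 
print('bottom front r',onz(f,(275+200/6.6-.4,210+432/6.6-.4),0))
q=lambda u,v:(235+u/5.7-.4,35+v/5.4-.4)
S=[((285,250),.174),((398,268),.174),((378,460),.066),((272,440),.066)]
Ps=[onz(f,q(*p),z) for p,z in S]; [print('seal',p) for p in Ps]; print(np.mean(Ps,0))
L=onz(f,q(60,185),.185);R=onz(f,q(660,302),.185);print('topedge',L,R,np.degrees(np.arctan2(*(L-R)[1::-1])))
L=onz(f,q(60,440),.012);R=onz(f,q(600,555),.012);print('botedge',L,R)
obj=np.array([[0,.026,.054],[0,-.026,.054],[0,-.026,-.054],[0,.026,-.054]])
im=np.array([q(*p) for p,_ in S])
K=np.array(f['K']);D=np.array([f['k1'],0,0,0.])
ok,rv,tv=cv2.solvePnP(obj,im,K,D)
Rw=cv2.Rodrigues(np.array(f['rvec'],float))[0];T=Rw.T@cv2.Rodrigues(rv)[0]
print('pnp',Rw.T@(tv.ravel()-np.array(f['tvec']).ravel()),T)
for n,p in dict(pur=(298,225),bot=(227,255),filt=(242,202),trayR=(231,170),trayF=(198,262)).items(): print(n,onz(f,p,0))
g=load('w0');print(proj(g,[[.2,.59,.203]]))
from scipy.spatial.transform import Rotation as Q
o=r.observe();print(Q.from_rotvec(o['tool_rot']).as_matrix());R0=cv2.Rodrigues(np.array(g['rvec'],float))[0];print((R0@Q.from_rotvec(o['tool_rot']).as_matrix()))
```

```text
pl [0.49424147 0.23604841 0.12      ]
pr [0.43273577 0.26206105 0.12      ]
fl [0.50495831 0.27969427 0.12      ]
fr [0.45726167 0.30024121 0.12      ]
bottom front r [0.45707559 0.2965101  0.        ]
seal [ 0.57033597 -0.15017721  0.174     ]
seal [ 0.51846246 -0.14382217  0.174     ]
seal [ 0.51739309 -0.13723112  0.066     ]
seal [ 0.57022902 -0.14448942  0.066     ]
[ 0.54410513 -0.14392998  0.12      ]
topedge [ 0.67885822 -0.17179658  0.185     ] [ 0.40441572 -0.11909999  0.185     ] -10.869255655892633
botedge [ 0.68879619 -0.1953442   0.012     ] [ 0.40230579 -0.14729617  0.012     ]
pnp [ 0.54320053 -0.13097821  0.12892312] [[-0.14163477  0.98991084  0.00401571]
 [-0.98935609 -0.14141629 -0.03429213]
 [-0.03337827 -0.00882992  0.99940378]]
pur [4.85811581e-01 1.70728905e-01 1.11022302e-16]
bot [0.62966203 0.27956513 0.        ]
filt [0.62907412 0.1268124  0.        ]
trayR [0.68130315 0.02444469 0.        ]
trayF [0.68730025 0.30823878 0.        ]
[[253.34909781 222.71143784]]
[[-9.44463977e-01  3.28614698e-01 -4.20351484e-04]
 [ 3.28614964e-01  9.44463353e-01 -1.08664937e-03]
 [ 3.99176174e-05 -1.16443497e-03 -9.99999321e-01]]
[[-5.05492493e-04  9.99999630e-01 -6.96213522e-04]
 [-9.63662910e-01 -6.73097495e-04 -2.67120463e-01]
 [-2.67120833e-01  5.35887760e-04  9.63662894e-01]]
```

Cover at about (0.472, 0.270), its +x heading about -113°. Seal at about (0.544, -0.143), pump heading about -99°. The plan is a top-down grasp, hovering first over the cover with the wrist camera.

```bash
for i in 1 2 3; do python3 -m jog '{"delta_pos":[[-2.39,-1.37,-0.31],[-2.39,-1.37,-0.31],[-2.39,-1.37,-0.31],[-2.39,-1.37,-0.31],[-2.39,-1.37,-0.31]],"angular":[[0,0,0],[0,0,0],[0,0,0],[0,0,0],[0,0,0]]}' 8.78; done
for i in 1 2 3; do python3 -m jog '{"delta_pos":[[0,0,0],[0,0,0],[0,0,0],[0,0,0],[0,0,0]],"angular":[[0,0,6.25],[0,0,6.25],[0,0,6.25],[0,0,6.25],[0,0,6.25]]}'; done
python3 -m jog '{"delta_pos":[[0,0,0],[0,0,0]],"angular":[[0,0,0],[0,0,0]]}'
python3 - <<'E'
from h import *
f=grab('wrist','w1');np.set_printoptions(precision=4,suppress=True)
o=r.observe();print(o['t'],o['q'],o['ee_pos'],o['tool_rot'])
g=(f['img']/255.)**.6*255
cv2.imwrite('pics/w1b.png',cv2.resize(g[:,:].astype('uint8'),(780,585),interpolation=2))
E
```

```text
t: 0.57
ee_pos: [0.2961, 0.4851, 0.2187]
tool_rot: [-0.523, -3.098, 0.001]
contact_force: [-0.1, 0.0, 0.7]
opening: 0.0872
t: 0.98
ee_pos: [0.3866, 0.3811, 0.2344]
tool_rot: [-0.523, -3.098, 0.0]
contact_force: [0.2, 0.0, 0.1]
opening: 0.0878
t: 1.4
ee_pos: [0.477, 0.2772, 0.2499]
tool_rot: [-0.523, -3.097, 0.0]
contact_force: [-0.3, 0.4, -0.7]
opening: 0.0877
t: 1.82
ee_pos: [0.4763, 0.2781, 0.2496]
tool_rot: [-1.346, -2.838, 0.001]
contact_force: [-0.9, 0.9, 0.4]
opening: 0.0875
t: 2.23
ee_pos: [0.4762, 0.2783, 0.2496]
tool_rot: [-2.061, -2.371, 0.001]
contact_force: [0.4, 0.2, 0.3]
opening: 0.0877
t: 2.65
ee_pos: [0.4762, 0.2783, 0.2496]
tool_rot: [-2.623, -1.728, 0.001]
contact_force: [0.4, -0.8, -0.0]
opening: 0.0879
t: 2.82
ee_pos: [0.4762, 0.2783, 0.2497]
tool_rot: [-2.616, -1.74, 0.001]
contact_force: [-0.2, -0.3, 0.3]
opening: 0.0876
2.8667 [ 0.5073  0.2631  1.7496 -0.      1.1292  0.9041] [0.4763 0.2783 0.2497] [-2.6157 -1.74    0.0005]
```

View pics/w1b.png

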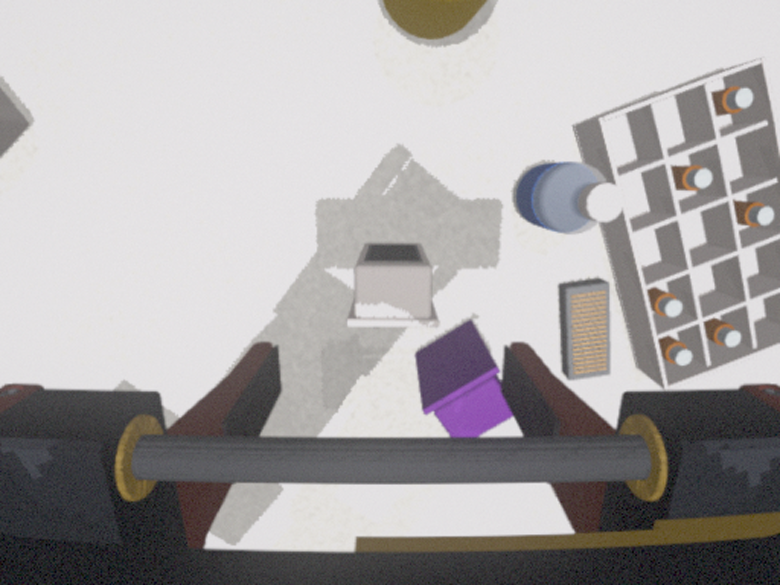

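Wrist view: the white cover in the middle, body front edge from (357,263) to (430,263), plate back edge from (348,325) to (438,325), with the fingers either side below. Purple is at (460,380).

Run:
```python
from h import *
from scipy.spatial.transform import Rotation as Q
np.set_printoptions(precision=4,suppress=True)
f=load('w1');q=lambda u,v:((u+.5)/1.5234-.5,(v+.5)/1.5234-.5)
P={n:onz(f,q(*p),.12) for n,p in dict(bl=(348,325),br=(438,325),fl=(357,263),fr=(431,263)).items()}
for k,v in P.items():print(k,v)
e=P['br']-P['bl'];e2=P['fr']-P['fl'];print(np.linalg.norm(e),np.linalg.norm(e2),[np.degrees(np.arctan2(a[1],a[0])) for a in(e,e2)])
y=(e+e2);y/=np.linalg.norm(y);x=np.array([y[1],-y[0],0])
mb=(P['bl']+P['br'])/2;mf=(P['fl']+P['fr'])/2
print('x',x,np.degrees(np.arctan2(x[1],x[0])),'depth',(mb-mf)@x)
c=(mb-x*.023+mf+x*.023)/2;print('centre',c)
g=c-.008*x;o=r.observe();R=Q.from_rotvec(o['tool_rot']).as_matrix();print('tool y ang',np.degrees(np.arctan2(R[1,1],R[0,1])))
d=g-o['ee_pos'];d[2]=.119-o['ee_pos'][2];print('move cm',R.T@d*100)
# purple nearest: corners
for p in ((470,322),(416,356),(425,413),(498,372)):print(onz(f,q(*p),.12))
```

```text
bl [0.4357 0.2616 0.12  ]
br [0.4965 0.2361 0.12  ]
fl [0.4605 0.3011 0.12  ]
fr [0.5086 0.2809 0.12  ]
0.065875467932956 0.05214841460490399 [np.float64(-22.805496351813527), np.float64(-22.787075030041585)]
x [-0.3875 -0.9219  0.    ] -112.79735695914484 depth 0.04600767932158673
centre [0.4753 0.2699 0.12  ]
tool y ang -22.736851817014305
move cm [-0.0107  0.2391 13.0724]
[0.5189 0.2291 0.12  ]
[0.4725 0.2197 0.12  ]
[0.4612 0.1726 0.12  ]
[0.525  0.1832 0.12  ]
```

Agrees with the first measurement to about 3 mm. Descend and grip.

```bash
python3 -m jog '{"delta_pos":[[0,0.24,1.5],[0,0,1.5],[0,0,1.5],[0,0,1.5],[0,0,1.5]],"angular":[[0,0,0],[0,0,0],[0,0,0],[0,0,0],[0,0,0]]}' 
python3 -m jog '{"delta_pos":[[0,0,1.2],[0,0,1.2],[0,0,1.2],[0,0,1.2],[0,0,0.77]],"angular":[[0,0,0],[0,0,0],[0,0,0],[0,0,0],[0,0,0]]}' 
for i in 1 2 3; do python3 -m jog '{"delta_pos":[[0,0,0],[0,0,0],[0,0,0],[0,0,0],[0,0,0]],"angular":[[0,0,0],[0,0,0],[0,0,0],[0,0,0],[0,0,0]]}' 4; done
```

```text
t: 3.28
ee_pos: [0.4786, 0.2774, 0.1742]
tool_rot: [2.616, 1.739, 0.0]
contact_force: [0.3, -0.7, 0.0]
opening: 0.0881
t: 3.7
ee_pos: [0.4783, 0.2773, 0.1177]
tool_rot: [-2.618, -1.736, 0.002]
contact_force: [-0.8, 0.0, 0.1]
opening: 0.0877
t: 4.12
ee_pos: [0.4791, 0.2777, 0.1199]
tool_rot: [2.619, 1.735, 0.002]
contact_force: [0.5, 0.1, -0.2]
opening: 0.0578
t: 4.53
ee_pos: [0.4786, 0.2775, 0.1192]
tool_rot: [2.619, 1.736, 0.0]
contact_force: [-0.6, -0.2, 0.4]
opening: 0.0398
t: 4.95
ee_pos: [0.4786, 0.2775, 0.1192]
tool_rot: [-2.619, -1.735, 0.0]
contact_force: [0.7, 0.4, 0.2]
opening: 0.0397
```

The fingers closed to 40 mm, past the 56 mm body. My grasp height was wrong: I used the fitted height of the centre (120 mm) instead of 60 mm. I'll look before doing anything more.

Run:
```python
from h import *
f=grab('wrist','w2');d=grab('side','d2')
g=lambda i:((i/255.)**.6*255).astype('uint8')
A=cv2.resize(g(f['img']),(400,300));B=cv2.resize(g(d['img'][150:300,235:385]),(400,400),interpolation=2)
C=np.zeros((400,800,3),'uint8');C[:300,:400]=A;C[:,400:]=B;cv2.imwrite('pics/c3.png',C)
```

```text
(no output)
```

View pics/c3.png

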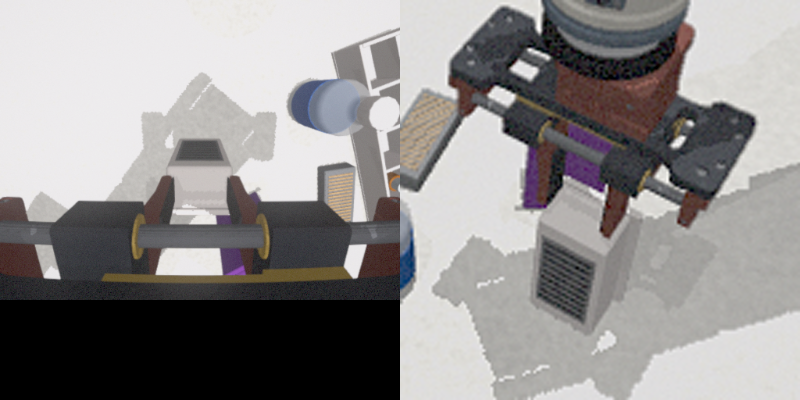

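The cover still stands upright, with the fingertips closed over its top. I open, rise and re-measure.

```bash
python3 -m jog '{"delta_pos":[[0,0,0],[0,0,0],[0,0,0],[0,0,0],[0,0,0]],"angular":[[0,0,0],[0,0,0],[0,0,0],[0,0,0],[0,0,0]]}' 8.78
python3 -m jog '{"delta_pos":[[0,0,0],[0,0,0],[0,0,0],[0,0,-1],[0,0,-2]],"angular":[[0,0,0],[0,0,0],[0,0,0],[0,0,0],[0,0,0]]}'
python3 -m jog '{"delta_pos":[[0,0,-2],[0,0,-2],[0,0,-2],[0,0,-2],[0,0,-2]],"angular":[[0,0,0],[0,0,0],[0,0,0],[0,0,0],[0,0,0]]}'
python3 -m jog '{"delta_pos":[[0,0,0],[0,0,0]],"angular":[[0,0,0],[0,0,0]]}'
python3 - <<'E'
from h import *
f=grab('wrist','w3');d=grab('side','d3')
g=lambda i:((i/255.)**.6*255).astype('uint8')
A=cv2.resize(g(f['img'][130:250,200:320]),(400,400),interpolation=2);B=cv2.resize(g(d['img'][200:290,265:355]),(400,400),interpolation=2)
C=np.hstack([A,B]);cv2.imwrite('pics/c4.png',C)
E
```

```text
t: 5.47
ee_pos: [0.4786, 0.2775, 0.1192]
tool_rot: [2.619, 1.736, -0.0]
contact_force: [-0.8, -0.1, 0.4]
opening: 0.0701
t: 5.88
ee_pos: [0.4771, 0.2766, 0.1479]
tool_rot: [-2.618, -1.735, 0.007]
contact_force: [-0.9, 0.2, 0.9]
opening: 0.0881
t: 6.3
ee_pos: [0.4785, 0.2775, 0.2511]
tool_rot: [2.619, 1.736, 0.001]
contact_force: [-0.0, 0.3, -0.0]
opening: 0.0877
t: 6.47
ee_pos: [0.4792, 0.2778, 0.2506]
tool_rot: [2.618, 1.735, 0.005]
contact_force: [-0.8, -0.4, -0.1]
opening: 0.0877
```

View pics/c4.png

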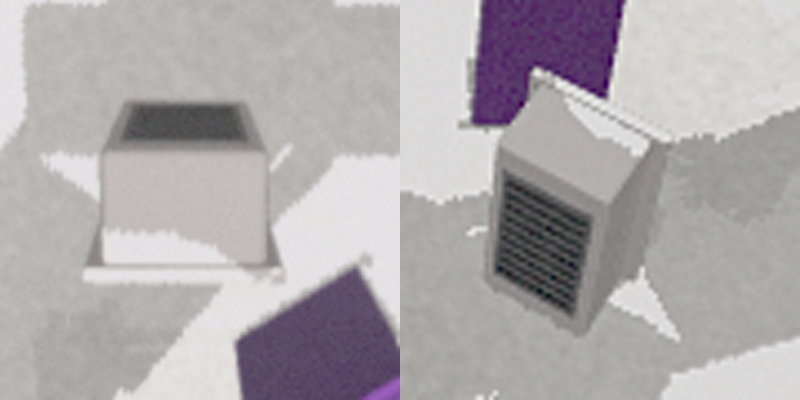

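The cover is unmoved: plate edge (85–283, 275) in the left crop, body top a bit below the plate top. I descend to the right height (grasp point at 70 mm, TCP at 59 mm) and grip.

```bash
python3 -m jog '{"delta_pos":[[0,0,2.5],[0,0,2.5],[0,0,2.5],[0,0,2.5],[0,0,2]],"angular":[[0,0,0],[0,0,0],[0,0,0],[0,0,0],[0,0,0]]}' 
python3 -m jog '{"delta_pos":[[0,0,1.5],[0,0,1.5],[0,0,1.5],[0,0,1.5],[0,0,1.1]],"angular":[[0,0,0],[0,0,0],[0,0,0],[0,0,0],[0,0,0]]}' 
for i in 1 2 3; do python3 -m jog '{"delta_pos":[[0,0,0],[0,0,0],[0,0,0],[0,0,0],[0,0,0]],"angular":[[0,0,0],[0,0,0],[0,0,0],[0,0,0],[0,0,0]]}' 4; done
```

```text
t: 6.98
ee_pos: [0.4769, 0.2765, 0.126]
tool_rot: [-2.618, -1.735, 0.006]
contact_force: [-0.4, -0.5, 0.2]
opening: 0.0875
t: 7.4
ee_pos: [0.477, 0.2766, 0.0556]
tool_rot: [-2.618, -1.735, 0.006]
contact_force: [-0.6, -0.4, -0.4]
opening: 0.0882
t: 7.82
ee_pos: [0.4791, 0.2778, 0.059]
tool_rot: [2.619, 1.735, 0.002]
contact_force: [-1.0, 1.1, 1.8]
opening: 0.0578
t: 8.23
ee_pos: [0.4791, 0.2779, 0.0589]
tool_rot: [-2.619, -1.736, -0.002]
contact_force: [-1.0, 0.6, 6.6]
opening: 0.0562
t: 8.65
ee_pos: [0.4791, 0.2779, 0.0589]
tool_rot: [-2.619, -1.736, -0.002]
contact_force: [-1.6, 1.1, 6.3]
opening: 0.0563
```

Gripped at 56.3 mm. Next I lift, and refine the pump's yaw and the seal's middle from the first side picture, using edge fits.

```bash
for i in 1 2; do python3 -m jog '{"delta_pos":[[0,0,-1.5],[0,0,-1.5],[0,0,-1.5],[0,0,-1.5],[0,0,-1.5]],"angular":[[0,0,0],[0,0,0],[0,0,0],[0,0,0],[0,0,0]]}'; done
python3 - <<'E'
from h import *
from scipy.optimize import least_squares
np.set_printoptions(precision=4,suppress=True)
f=load('d0');G=cv2.GaussianBlur(cv2.cvtColor(f['img'],6).astype(float),(0,0),.7)
def line(u0,v0,u1,v1,sgn):  # subpixel max vertical gradient along near-horizontal line
    pts=[]
    for u in np.arange(np.ceil(u0),u1):
        v=v0+(v1-v0)*(u-u0)/(u1-u0);vs=np.arange(int(round(v))-3,int(round(v))+4)
        g=sgn*(G[vs+1,int(u)]-G[vs-1,int(u)])/2;k=np.argmax(g[1:-1])+1
        if g[k]<3: continue
        d=g[k-1]-2*g[k]+g[k+1];pts.append((u,vs[k]+.5*(g[k-1]-g[k+1])/d))
    return np.array(pts)
q=lambda u,v:(235+u/5.7-.4,35+v/5.4-.4)
for n,a,b,s,z in [('top L',(45,190),(255,228),-1,.183),('top R',(435,262),(660,305),-1,.183),('strip top',(60,435),(600,545),-1,.015),('strip bot',(60,447),(600,558),1,.01)]:
    p=line(*q(*a),*q(*b),s); W=np.array([onz(f,x,z)[:2] for x in p])
    m=np.ones(len(W),bool)
    for _ in range(3):
        c=np.polyfit(W[m,0],W[m,1],1);e=W[:,1]-np.polyval(c,W[:,0]);m=abs(e)<2*e[m].std()+1e-6
    print(n,m.sum(),'ang',np.degrees(np.arctan(c[0])),'std',e[m].std())
# seal: dark mask
sub=G[75:128,280:310]; m=(G<45).astype('uint8'); m[:, :278]=0;m[:,312:]=0;m[:75]=0;m[125:]=0
m=cv2.morphologyEx(m,cv2.MORPH_OPEN,np.ones((2,2),np.uint8))
cs,_=cv2.findContours(m,cv2.RETR_EXTERNAL,cv2.CHAIN_APPROX_NONE);c=max(cs,key=cv2.contourArea)
h=cv2.convexHull(c);print('area',cv2.contourArea(h));ap=cv2.approxPolyN(h,4).reshape(-1,2).astype(float) if hasattr(cv2,'approxPolyN') else None
print(ap)
im=np.array([q(*p) for p in((285,250),(398,268),(378,460),(272,440))]);print(im)
obj=np.array([[0,.026,.174],[0,-.026,.174],[0,-.026,.066],[0,.026,.066]])
def fit(im,yaw):
    def res(p):
        t=np.radians(yaw);y=np.array([np.cos(t),np.sin(t)])
        P=np.array([[p[0]+o[1]*y[0],p[1]+o[1]*y[1],o[2]] for o in obj]);return (proj(f,P)-im).ravel()
    s=least_squares(res,[.54,-.14]);return s.x,s.fun
for yw in(-8,-9,-10,-11):print(yw,*fit(im,yw))
print(r.observe()['ee_pos'],r.observe()['contact_force'],r.observe()['opening'])
E
```

```text
t: 9.07
ee_pos: [0.4781, 0.2771, 0.1334]
tool_rot: [2.619, 1.735, -0.002]
contact_force: [-0.3, -0.5, -2.7]
opening: 0.056
t: 9.48
ee_pos: [0.478, 0.2771, 0.2084]
tool_rot: [2.619, 1.735, -0.002]
contact_force: [0.5, -0.2, -2.7]
opening: 0.0561
top L 28 ang -9.61560545242073 std 0.0006315889769196537
top R 34 ang -10.98200670111629 std 0.0006985398419119938
strip top 81 ang -9.49190320530767 std 0.0002449979621218374
strip bot 79 ang -8.895669053363024 std 0.0013933182325533587
area 1033.0
[[310.  84.]
 [306. 123.]
 [280. 117.]
 [282.  78.]]
[[284.6     80.8963]
 [304.4246  84.2296]
 [300.9158 119.7852]
 [282.3193 116.0815]]
-8 [ 0.5441 -0.1438] [ 0.0486  0.5919 -0.0931  0.7805 -0.2309 -0.6957  0.2839 -0.6226]
-9 [ 0.5441 -0.1438] [ 0.0955  0.4994 -0.1391  0.8734 -0.2744 -0.6003  0.3277 -0.7177]
-10 [ 0.5441 -0.1438] [ 0.1453  0.4074 -0.1881  0.9658 -0.3205 -0.5056  0.3742 -0.8123]
-11 [ 0.5441 -0.1438] [ 0.1981  0.3159 -0.2399  1.0575 -0.3693 -0.4115  0.4235 -0.9063]
[0.478  0.2771 0.2084] [ 0.4738 -0.1971 -2.7221] 0.0560927527750585
```

Pump yaw is -9.5° (cleanest edge, 0.24 mm scatter) and the seal middle is (0.544, -0.144). I turn -13.45° about tool z and carry the cover to 50 mm in front of the seal.

```bash
python3 -m jog '{"delta_pos":[[0,0,0],[0,0,0],[0,0,0],[0,0,0]],"angular":[[0,0,-3.36],[0,0,-3.36],[0,0,-3.36],[0,0,-3.36]]}'
for i in 1 2 3; do python3 -m jog '{"delta_pos":[[-2.18,0.9,0],[-2.18,0.9,0],[-2.18,0.9,0],[-2.18,0.9,0],[-2.18,0.9,0]],"angular":[[0,0,0],[0,0,0],[0,0,0],[0,0,0],[0,0,0]]}'; done
python3 -m jog '{"delta_pos":[[0,0,0],[0,0,0],[0,0,0]],"angular":[[0,0,0],[0,0,0],[0,0,0]]}'
python3 - <<'E'
from h import *
from scipy.spatial.transform import Rotation as Q
o=r.observe();R=Q.from_rotvec(o['tool_rot']).as_matrix();print(R,np.degrees(np.arctan2(R[1,1],R[0,1])),o['ee_pos'],o['q'])
t=np.array([.557,-.067,.119]);print((R.T@(t-o['ee_pos']))*100)
E
```

```text
t: 9.82
ee_pos: [0.4781, 0.2771, 0.2078]
tool_rot: [-2.395, -2.033, 0.002]
contact_force: [-0.6, 0.1, -3.4]
opening: 0.0562
t: 10.23
ee_pos: [0.5045, 0.1613, 0.2077]
tool_rot: [-2.397, -2.03, 0.002]
contact_force: [0.2, 0.1, -2.3]
opening: 0.0561
t: 10.65
ee_pos: [0.5309, 0.0463, 0.2077]
tool_rot: [-2.397, -2.03, 0.002]
contact_force: [0.5, 0.1, -2.6]
opening: 0.0557
t: 11.07
ee_pos: [0.5573, -0.0685, 0.2076]
tool_rot: [-2.397, -2.029, 0.001]
contact_force: [0.0, 0.6, -2.4]
opening: 0.0559
t: 11.32
ee_pos: [0.5571, -0.067, 0.2076]
tool_rot: [-2.397, -2.029, 0.001]
contact_force: [-0.5, 0.8, -2.6]
opening: 0.0558
[[ 1.65448160e-01  9.86217546e-01 -1.36325045e-03]
 [ 9.86218464e-01 -1.65447694e-01  4.49067832e-04]
 [ 2.17331932e-04 -1.41876021e-03 -9.99998970e-01]] -9.52325255598726 [ 0.55712991 -0.06700129  0.20763505] [-1.41043301e-01  3.25577216e-01  1.76822140e+00  2.91764469e-04
  1.04920690e+00  2.50234130e-02]
[-3.94876908e-03 -2.57993946e-04  8.86351339e+00]
```

```bash
python3 -m jog '{"delta_pos":[[0,0,1.8],[0,0,1.8],[0,0,1.8],[0,0,1.8],[0,0,1.66]],"angular":[[0,0,0],[0,0,0],[0,0,0],[0,0,0],[0,0,0]]}'
python3 -m jog '{"delta_pos":[[0,0,0],[0,0,0],[0,0,0]],"angular":[[0,0,0],[0,0,0],[0,0,0]]}'
python3 - <<'E'
from h import *
f=grab('wrist','w5');d=grab('side','d5');s=grab('scene','s5')
print(r.observe()['ee_pos'])
g=lambda i:((i/255.)**.6*255).astype('uint8')
A=cv2.resize(g(s['img'][220:340,80:200]),(400,400),interpolation=2);B=cv2.resize(g(d['img'][30:160,235:365]),(400,400),interpolation=2)
cv2.imwrite('pics/c5.png',np.hstack([A,B]))
E
```

```text
t: 11.73
ee_pos: [0.5573, -0.066, 0.1186]
tool_rot: [-2.396, -2.031, 0.001]
contact_force: [0.0, 0.1, -2.3]
opening: 0.0557
t: 11.98
ee_pos: [0.5583, -0.0667, 0.1204]
tool_rot: [2.396, 2.031, 0.001]
contact_force: [1.1, 0.3, -2.2]
opening: 0.0559
[ 0.55864671 -0.0672049   0.12081584]
```

View pics/c5.png

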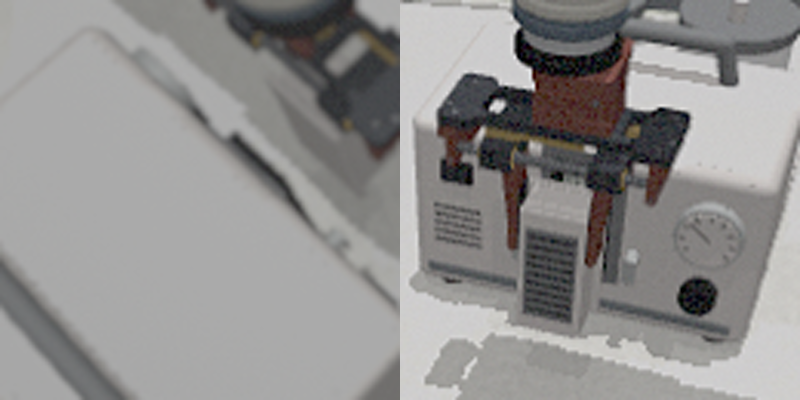

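The side crop shows the cover upright and square in front of the opening. Its front corners are at (525,217), (582,232), (517,318) and (575,332), with the right-hand clip visible at (630,257). I check the held pose against the prediction.

Run:
```python
from h import *
from scipy.spatial.transform import Rotation as Q
np.set_printoptions(precision=4,suppress=True)
d=load('d5');o=r.observe();R=Q.from_rotvec(o['tool_rot']).as_matrix();print(o['ee_pos'],np.degrees(np.arctan2(R[1,1],R[0,1])),R[2])
# cover axes: x=-tool x, y=tool y, z=-tool z
M=np.c_[-R[:,0],R[:,1],-R[:,2]];c=o['ee_pos']+M@[.0088,0,.001];print('centre',c)
for n,p in dict(bl=(-.023,.028,-.060),br=(-.023,-.028,-.060),tl=(-.023,.028,.05),tr=(-.023,-.028,.05)).items():
    u=proj(d,c+M@p)[0];print(n,(u-[235,30]+.5)*400/130+[400,0])
xp=np.array([-.165,-.986,0]);yp=np.array([.986,-.165,0]);s=np.array([.5441,-.1438,.12]);e=c-s
print('back gap',-(e@xp)-.023,'lat',e@yp,'z',e[2])
# wall plate top corners seen? scene: predicted seal top corners in crop
f=load('s5')
for y in(.026,-.026):
    u=proj(f,s+yp*y+[0,0,.054])[0];print('scene seal',(u-[80,220]+.5)*400/120)
```

```text
[ 0.5586 -0.0672  0.1208] -9.478532489385843 [ 0.0001  0.0021 -1.    ]
centre [ 0.5572 -0.0759  0.1218]
bl [511.679  328.8074]
br [574.0922 343.5184]
tl [515.4145 221.6092]
tr [583.8235 236.0659]
back gap 0.04612545680825853 lat 0.0017060659377532248 z 0.001815228433719382
scene seal [274.9497 185.8926]
scene seal [221.7146 135.5207]
```

The body top and bottom fit a 100 mm tall body at the predicted pose. The scene picture seemed to put the seal a little off my estimate, so I check it in one zoom.

Run:
```python
from h import *
f=load('s5');k=10
I=f['img'][232:300,108:188];I=np.clip((I/255.)**.5*300-40,0,255).astype('uint8')
I=cv2.resize(I,None,fx=k,fy=k,interpolation=cv2.INTER_CUBIC)[:600]
s=np.array([.5441,-.1438,0]);xp=np.array([-.165,-.986,0]);yp=np.array([.986,-.165,0])
def mark(x,y,z,col):
    u=(proj(f,s+xp*x+yp*y+[0,0,z])[0]-[108,232]+.5)*k;cv2.circle(I,tuple(int(a) for a in u),4,col,-1);print(u)
for y in(.026,-.026):mark(0,y,.174,(0,0,255));mark(0.012,y,.174,(0,255,255))
for y in(.05,-.05):mark(-.006,y,.098,(0,255,0));mark(-.006,y,.071,(0,255,0))
for y in(-.12,.12):mark(.012,y,.185,(255,0,0))
cv2.imwrite('pics/c6.png',I)
```

```text
[544.84920442 437.67766554]
[503.23896909 478.57373257]
[385.14368614 286.56199498]
[343.68837609 325.75044641]
[704.43477365 596.11624253]
[724.4669202  630.37935536]
[416.19601791 323.98601588]
[442.49459635 363.85242563]
[59.34372475 45.40697062]
[804.16856704 758.07684642]
```

View pics/c6.png

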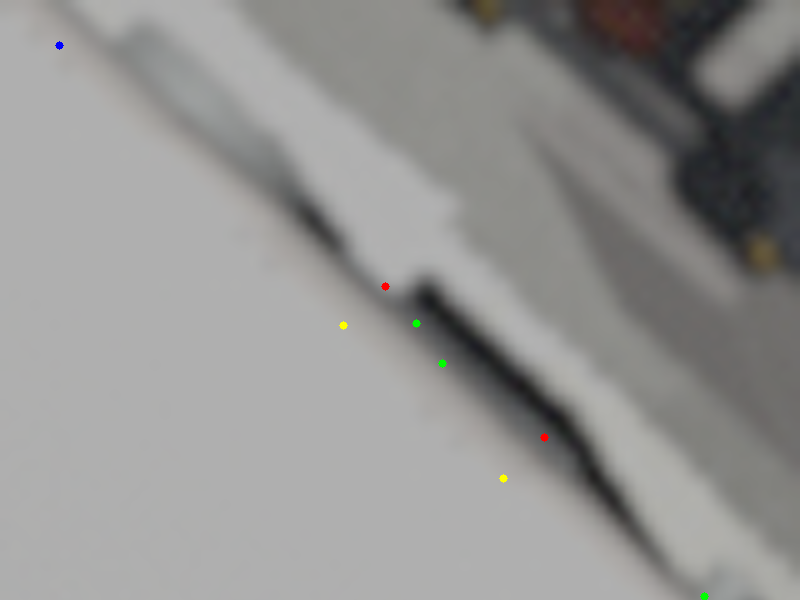

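The zoom shows the seal's top outer corners at about (425,285) and (575,425), against the predicted (385,287) and (545,438). I triangulate from both views.

Run:
```python
from h import *
np.set_printoptions(precision=4,suppress=True)
s=load('s5');d=load('d0');xp=np.array([-.165,-.986,0]);yp=np.array([.986,-.165,0])
a=tri([s,d],[(150,260),(304.4,83.7)]);b=tri([s,d],[(165,274),(284.6,80.4)])
print(a,b,b-a);m=(a+b)/2
e=m-[.5441,-.1438,.174];print(m,'x',e@xp,'y',e@yp)
for n,f,z,p,q in(('scene',s,.174,(150,260),(165,274)),('side',d,.174,(304.4,83.7),(284.6,80.4))):
    c=(onz(f,p,z)+onz(f,q,z))/2;e=c-[.5441,-.1438,.174];print(n,c,e@xp,e@yp)
```

```text
[ 0.5226 -0.1362  0.1779] [ 0.5723 -0.1438  0.1781] [ 0.0497 -0.0076  0.0002]
[ 0.5474 -0.14    0.178 ] x -0.004303660357384839 y 0.002671759436909647
scene [ 0.5496 -0.1385  0.174 ] -0.006114400498836554 0.004578011210917763
side [ 0.5447 -0.1494  0.174 ] 0.005395878228333991 0.0015174412566517981
```

Lateral estimates (side +0 to 1.5 mm, scene +4.6 mm) bracket the current +1.7 mm, so I leave it and lower 1.5 mm. The approach continues in -x until the foam touches.

```bash
python3 -m jog '{"delta_pos":[[-0.6,0,0.15],[-0.6,0,0],[-0.6,0,0],[-0.6,0,0],[-0.6,0,0]],"angular":[[0,0,0],[0,0,0],[0,0,0],[0,0,0],[0,0,0]]}'
python3 -m jog '{"delta_pos":[[-0.15,0,0],[-0.15,0,0],[-0.15,0,0],[-0.15,0,0],[0,0,0]],"angular":[[0,0,0],[0,0,0],[0,0,0],[0,0,0],[0,0,0]]}'
for i in 1 2; do python3 -m jog '{"delta_pos":[[-0.1,0,0],[-0.1,0,0],[0,0,0],[0,0,0]],"angular":[[0,0,0],[0,0,0],[0,0,0],[0,0,0]]}'; done
```

```text
t: 12.55
ee_pos: [0.5527, -0.0978, 0.1182]
tool_rot: [2.398, 2.029, 0.0]
contact_force: [-0.2, -0.3, -1.7]
opening: 0.0562
t: 12.97
ee_pos: [0.5519, -0.1026, 0.1181]
tool_rot: [-2.397, -2.03, -0.0]
contact_force: [0.1, 1.7, -2.8]
opening: 0.0559
t: 13.3
ee_pos: [0.5516, -0.1041, 0.1181]
tool_rot: [-2.397, -2.03, -0.001]
contact_force: [1.4, 6.3, -2.1]
opening: 0.056
t: 13.63
ee_pos: [0.5514, -0.1055, 0.1181]
tool_rot: [-2.397, -2.029, -0.002]
contact_force: [2.1, 9.1, -1.9]
opening: 0.0562
```

Contact at TCP y of about -0.102, force rising about 2.5 N/mm like the foam, now at 9.3 N. Contact came a few mm earlier than predicted, so I check visually that the cover is on the foam and not on a clip.

Run:
```python
from h import *
d=grab('side','d6');s=grab('scene','s6');o=r.observe();print(o['ft_torque'],o['contact_force'],o['ee_pos'])
g=lambda i:np.clip((i/255.)**.5*300-40,0,255).astype('uint8')
A=cv2.resize(g(s['img'][232:302,108:178]),(400,400),interpolation=2);B=cv2.resize(g(d['img'][60:140,260:340]),(400,400),interpolation=2)
cv2.imwrite('pics/c7.png',np.hstack([A,B]))
```

```text
[ 1.27084044 -0.17197386  0.13169568] [ 1.23825674  8.5330319  -2.59842298] [ 0.5514137  -0.10545277  0.11807998]
```

View pics/c7.png

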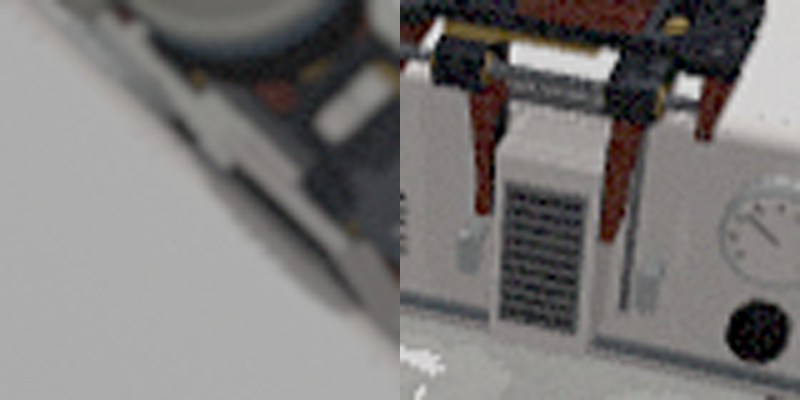

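Side crop: the cover sits between both clips, (470,250) and (650,285), with no overlap. The scene crop shows the plate along a dark foam band. I compare the cover's middle with the clips' middle in the same side view, and average the wrench.

Run:
```python
from h import *
from scipy.spatial.transform import Rotation as Q
np.set_printoptions(precision=4,suppress=True)
d=load('d6');d0=load('d0');s=load('s6');o=r.observe();R=Q.from_rotvec(o['tool_rot']).as_matrix()
xp=np.array([-.165,-.986,0]);yp=np.array([.986,-.165,0]);S=np.array([.5441,-.1438,.12])
px=lambda u,v:(260+(u-400)/5-.4,60+v/5-.4)
L=onz(d,px(470,250),.0845);Rr=onz(d,px(650,287),.0845);m=(L+Rr)/2
print('clips',L,Rr,np.linalg.norm(L-Rr),'mid lat',(m-S)@yp,'along x',(m-S)@xp)
M=np.c_[-R[:,0],R[:,1],-R[:,2]];c=o['ee_pos']+M@[.0088,0,.001];print('cover FK lat',(c-S)@yp,'x back',(c-S)@xp+.023,'z',c[2],'yaw',np.degrees(np.arctan2(M[1,1],M[0,1])))
for n,p in dict(bl=(-.023,.028,-.05),br=(-.023,-.028,-.05),plbr=(.017,-.034,-.06),plbl=(.017,.034,-.06)).items():
    u=proj(d,c+M@p)[0];print(n,(u-[260,60]+.4)*5+[400,0])
for n,y in(('clipL',.05),('clipR',-.05)): print(n,(proj(d,S+yp*y+xp*(.003-.011)+[0,0,-.0355])[0]-[260,60]+.4)*5+[400,0])
for n,p in dict(l=(.017,.034,.06),r=(.017,-.034,.06),l2=(.023,.034,.06),r2=(.023,-.034,.06)).items(): print('scene plate top',n,(proj(s,c+M@p)[0]-[108,232]+.5)*5.714)
T=[];
for i in range(4):
    r.grab_frame('side');o=r.observe();T.append(np.r_[o['contact_force'],o['ft_torque']])
print(np.mean(T,0),np.std(T,0))
```

```text
clips [ 0.5955 -0.1448  0.0845] [ 0.4947 -0.1294  0.0845] 0.10198952120901278 mid lat -0.00014093518327177267 along x -0.006768171767419826
cover FK lat 0.0008860785425596415 x back -0.0072180297912795045 z 0.1190653925538915 yaw -9.487298282188839
bl [480.9919 329.7979]
br [580.7972 352.3387]
plbr [609.9988 325.2086]
plbl [492.4268 299.1779]
clipL [471.2174 250.7919]
clipR [647.0062 288.6963]
scene plate top l [350.5823 235.1592]
scene plate top r [230.4327 123.0706]
scene plate top l2 [338.7759 246.844 ]
scene plate top r2 [218.6778 134.1214]
[ 1.5902  8.647  -2.1047  1.2768 -0.1432  0.1266] [0.57   0.2445 0.253  0.033  0.0038 0.0212]
```

The clips place the pump face about 10 mm nearer than my first ray cast, which explains the early contact: this is the foam. Relative to clips (side view) and seal (scene view), the cover sits about 2.5–3.5 mm to -y and 1 mm low. I back off, correct by +2.5 mm and +1 mm, and press again.

```bash
python3 -m jog '{"delta_pos":[[0.5,0,0],[0.5,0,0],[0,0.25,-0.1],[0,0,0],[0,0,0]],"angular":[[0,0,0],[0,0,0],[0,0,0],[0,0,0],[0,0,0]]}'
python3 - <<'E'
from h import *
o=r.observe();print('free',o['ee_pos'],o['contact_force'],o['ft_torque'])
E
python3 -m jog '{"delta_pos":[[-0.2,0,0],[-0.2,0,0],[-0.2,0,0],[-0.1,0,0],[0,0,0]],"angular":[[0,0,0],[0,0,0],[0,0,0],[0,0,0],[0,0,0]]}'
python3 -m jog '{"delta_pos":[[-0.1,0,0],[-0.1,0,0],[-0.1,0,0],[0,0,0],[0,0,0]],"angular":[[0,0,0],[0,0,0],[0,0,0],[0,0,0],[0,0,0]]}'
python3 - <<'E'
from h import *
T=[]
for i in range(5):
    r.grab_frame('side');o=r.observe();T.append(np.r_[o['contact_force'],o['ft_torque']])
print(np.round(np.mean(T,0),3),np.round(np.std(T,0),3),o['ee_pos'],o['tool_rot'])
E
```

```text
t: 14.35
ee_pos: [0.5557, -0.0976, 0.1192]
tool_rot: [2.397, 2.03, 0.0]
contact_force: [-0.1, -0.4, -2.0]
opening: 0.0559
free [ 0.55566713 -0.09762095  0.11921414] [-0.07113276 -0.35487026 -1.9525003 ] [-0.04656211  0.0630246  -0.04855272]
t: 14.77
ee_pos: [0.5542, -0.1041, 0.1191]
tool_rot: [-2.398, -2.029, -0.001]
contact_force: [1.2, 4.1, -3.1]
opening: 0.056
t: 15.18
ee_pos: [0.5539, -0.106, 0.1191]
tool_rot: [-2.397, -2.029, -0.002]
contact_force: [2.2, 8.6, -1.7]
opening: 0.0558
[ 1.574  8.991 -1.704  1.303 -0.165  0.11 ] [0.338 0.316 0.463 0.018 0.022 0.024] [ 0.55384812 -0.10596242  0.11909493] [-2.39681568e+00 -2.02920719e+00 -1.86694061e-03]
```

About 9.2 N. The remaining Mz of about 0.1 N m hints that the +y edge leads slightly. The clip line and the seal edges gave a yaw of about -8.7°, so I turn 0.7° that way and add a touch of push.

```bash
python3 -m jog '{"delta_pos":[[-0.03,0,0],[0,0,0],[0,0,0],[0,0,0]],"angular":[[0,0,-0.7],[0,0,0],[0,0,0],[0,0,0]]}'
python3 - <<'E'
from h import *
T=[]
for i in range(5):
    r.grab_frame('side');o=r.observe();T.append(np.r_[o['contact_force'],o['ft_torque']])
print(np.round(np.mean(T,0),3),np.round(np.std(T,0),3),o['ee_pos'],o['tool_rot'],o['t'])
E
```

```text
t: 15.77
ee_pos: [0.5535, -0.106, 0.1191]
tool_rot: [-2.385, -2.042, -0.002]
contact_force: [0.5, 10.5, -0.7]
opening: 0.0561
[ 0.381  9.813 -1.034  1.466 -0.035 -0.287] [0.395 0.621 0.622 0.006 0.023 0.024] [ 0.5535187  -0.10602421  0.11905787] [-2.38479045e+00 -2.04204949e+00 -1.87783064e-03] 16.0167
```

The moment reversed, so the square yaw lies in between. I turn back 0.5° and hold.

```bash
python3 -m jog '{"delta_pos":[[-0.02,0,0],[0,0,0],[0,0,0],[0,0,0],[0,0,0]],"angular":[[0,0,0.5],[0,0,0],[0,0,0],[0,0,0],[0,0,0]]}'
python3 - <<'E'
from h import *
T=[]
for i in range(6):
    r.grab_frame('side');o=r.observe();T.append(np.r_[o['contact_force'],o['ft_torque']])
print(np.round(np.mean(T,0),3),np.round(np.std(T,0),3),o['ee_pos'],o['tool_rot'],o['t'])
E
```

```text
t: 16.43
ee_pos: [0.5538, -0.1063, 0.1191]
tool_rot: [-2.393, -2.033, -0.002]
contact_force: [1.3, 9.6, -1.8]
opening: 0.0556
[ 1.427  9.421 -1.472  1.462 -0.158 -0.053] [0.385 0.354 0.486 0.031 0.02  0.031] [ 0.55375621 -0.10624735  0.1190967 ] [-2.39343677e+00 -2.03273459e+00 -2.21343141e-03] 16.7333
```

```bash
python3 -m jog '{"delta_pos":[[-0.02,0,0],[0,0,0],[0,0,0],[0,0,0],[0,0,0]],"angular":[[0,0,0],[0,0,0],[0,0,0],[0,0,0],[0,0,0]]}' | grep -E '^t|force'
for i in 1 2 3 4 5 6 7 8 9 10; do python3 -m jog '{"delta_pos":[[0,0,0],[0,0,0],[0,0,0],[0,0,0],[0,0,0]],"angular":[[0,0,0],[0,0,0],[0,0,0],[0,0,0],[0,0,0]]}'| grep -E '^t|force'; done
python3 - <<'E'
from h import *
d=grab('side','d7');s=grab('scene','s7')
g=lambda i:np.clip((i/255.)**.5*300-40,0,255).astype('uint8')
A=cv2.resize(g(s['img']),(400,300));B=cv2.resize(g(d['img'][60:140,260:340]),(400,400),interpolation=2)
C=np.zeros((400,800,3),'uint8');C[:300,:400]=A;C[:,400:]=B;cv2.imwrite('pics/c8.png',C);print(r.observe()['ee_pos'],r.observe()['opening'])
E
```

```text
t: 17.15
tool_rot: [-2.393, -2.033, -0.002]
contact_force: [1.2, 8.5, -1.9]
t: 17.57
tool_rot: [-2.393, -2.033, -0.002]
contact_force: [1.9, 9.8, -1.8]
t: 17.98
tool_rot: [-2.393, -2.033, -0.002]
contact_force: [2.2, 9.2, -1.2]
t: 18.4
tool_rot: [-2.393, -2.033, -0.002]
contact_force: [1.4, 10.1, -1.3]
t: 18.82
tool_rot: [-2.393, -2.033, -0.002]
contact_force: [1.4, 10.5, -1.8]
t: 19.23
tool_rot: [-2.394, -2.033, -0.002]
contact_force: [1.6, 10.0, -2.1]
t: 19.65
tool_rot: [-2.393, -2.033, -0.002]
contact_force: [1.7, 9.7, -2.9]
t: 20.07
tool_rot: [-2.393, -2.033, -0.002]
contact_force: [1.5, 10.1, -2.3]
t: 20.48
tool_rot: [-2.393, -2.033, -0.002]
contact_force: [1.1, 10.5, -2.2]
t: 20.9
tool_rot: [-2.393, -2.033, -0.002]
contact_force: [0.9, 8.7, -1.3]
t: 21.32
tool_rot: [-2.393, -2.033, -0.002]
contact_force: [1.3, 9.5, -1.9]
[ 0.55369907 -0.10638071  0.11907576] 0.05581059503910357
```

View pics/c8.png

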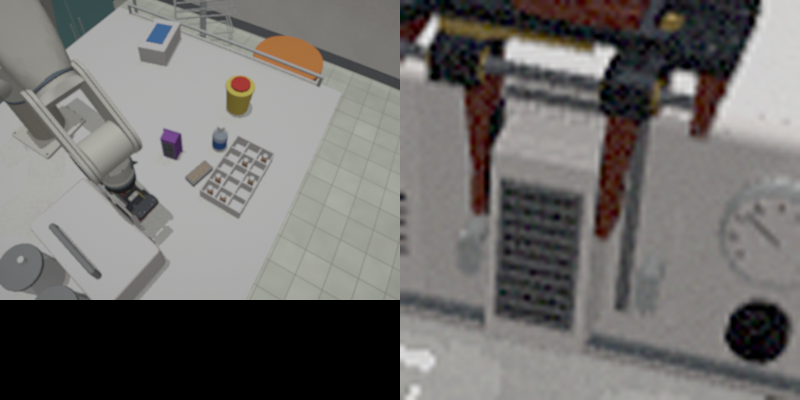

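Left: every other thing is where it was, and the arm is at the pump. Right: the cover (body from about 492 to 588) stands square between the clips at (470,250) and (650,285), pressed on the seal. Handing in.

```bash
python3 -c "
from plant import r
r.job_done();o=r.observe();print(o['t'],o['contact_force'],o['opening'])"
```

```text
the job is handed in; nothing more can be done
the job is handed in; nothing more can be done
```

The white cover is on the pump's foam seal. The arm is still holding it by its sides and pressing with about 10 N, ready for you to turn the clips. I handed the job in at about 21 s.

**Push:** at the final setting it held for 4.2 s with readings of 8.6–10.6 N (noise about ±1 N). The force rose about 2.5 N per mm, as the foam should. From first touch the tool advanced about 4 mm, well short of crushing it.

**Mistakes and corrections:**
- My first grasp was too high. The fingers closed above the cover's body, but the pictures before and after showed the cover had not moved. The second grasp held, at 56 mm.
- The first ray cast put the pump's front about 10 mm too far away. The clips' position in the picture and the contact confirmed the nearer distance.
- I backed off once to re-centre the cover by 2.5 mm sideways and 1 mm up. I then trimmed its angle by about 0.2° until the twisting moment was near zero.

**Last checks:**
- **Centring:** the side view shows the cover upright, square and between the clips. The side and scene cameras put the seal's middle 0 to 4.6 mm from my first estimate, and the cover now sits about 3 mm from it. That is within the 8 mm of overhang each side.
- **Not seen directly:** with the cover on, I could not see the seal's edge all the way round.
- **Other things on the counter:** none look moved. The state could not be read after handing in.

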